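# Spin-check the bench centrifuge rotor

### The job

Check that the rotor of the open round centrifuge turns freely: with one brisk push against the side of one of its four upright cups, spin it anticlockwise (seen from above) so that it runs on by itself and has turned at least one full turn in all. Get the hand out of the way within the first third of a turn, do not touch the centrifuge again, and let the rotor run down to a standstill by itself. Leave the square cooling fan and its blades alone.

Things in the scene. Friction and masses are not known exactly. Their poses are not given: they have to be found in the camera images.
- centrifuge: round grey bench centrifuge, lid off, fixed; housing 170 mm across, rim 55 mm high. Origin: on the upright rotor axis, at worktop height; z up. The rotor is a metal cross: cup k (0-3) lies from the axis at angle yaw + joint rotor + k*90 deg, its centre 60 mm out; cups stand upright, 21 mm across, from z 60 to 105 mm. Arm tops: z 68 mm; hub nut 26 mm across, top z 89 mm
- rotor (a joint): rotor angle, rad, growing anticlockwise from above, not wrapped or limited; starts between -0.25 and 0.25; 0: cup 0 on centrifuge's x axis. It turns very lightly: a cup pushed along the tangent at a mean of about 0.2 m/s coasts two to four turns and stops after about 7 to 12 s; pushed slower than about 0.12 m/s it may not make the turn
- fan: bystander: square grey cooling fan lying flat, fixed, 100 x 100 x 28 mm, with a seven-bladed wheel inside its frame. Origin: centre of its underside
- impeller (a joint): angle of the fan's bladed wheel about its upright axis, rad; starts at 0 and must stay there

How it is judged:
By the outcome, as a careful person would: the job done as asked, in the order asked, and still so for the second after the job is handed in, with the robot touching nothing.
It also fails if it takes over 48 s, if anything falls off the work surface, if the arm or the gripper's body presses on something with over 40 N, if the wrist force passes 120 N, or if a joint passes its speed limit or range.

### The arm

A 7-joint arm with a two-finger parallel gripper is mounted at the origin on a cart in front of the work surface, level with it; the furniture and walls round the work are solid. World frame = base frame: x ahead of the robot, y to its left, z up, the work surface at z = 0. Lengths are in m, angles in rad, forces in N, time in s.
With the tool pointing down it reaches from about 0.425 to 0.875 m from the base axis. Payload 9.9 kg.
Tool frame: the origin (TCP) lies at the very end of the fingers, on their centre line; the grasp point (between the pads) lies 19 mm behind it (ctrl.pinch_z is the distance from the TCP to the grasp point, in m); z points along the fingers, y is the line along which they close (so a half turn about z gives the same grasp; the last joint's range is limited). The gripper opens to 85 mm and grips with 20 to 120 N. Pads are 22 mm wide; open, the fingers measure 114 mm over their backs; the gripper's body (76 mm by 85 mm) begins 54 mm behind the grasp point. The pads swing forward as they close: fully open they stand 13 mm farther back than shut.
Start: joints at [1.135, 0.576, 0.025, 1.437, -0.015, 1.129, -0.057], TCP at [0.233, -0.634, 0.193] pointing down, gripper open.
Joint ranges: [-2.76, 2.76], [-0.34, 2.15], [-1.52, 1.57], [0.19, 2.46], [-1.09, 4.23], [0.17, 1.99], [-2.82, 2.82]. Speed limits (rad/s): [2.22, 2.22, 3.01, 3.01, 3.14, 3.14, 3.14].

### API

Orientations are given as a rotation vector (axis times angle).
In Python, from workcell import ctrl gives the robot as it stands. Calls block until the motion is done:
- ctrl.move_to(position, orientation): joint-space move of the TCP to a pose.
- ctrl.line_to(position, attitude=None, speed=0.15): straight line of the TCP; attitude=None keeps the orientation; speed is the mean speed in m/s.
- ctrl.movej(angles): joint-space move.
- ctrl.ungrasp() and ctrl.clamp(grip_force=None): open the fingers fully, or close them until they stop; grip_force is the grip in N (None keeps the last).
- ctrl.wait(seconds).
- ctrl.inverse_kinematics(position, orientation): joint angles nearest the present ones, or None.
- ctrl.sense(): the state.
- ctrl.capture(name): name is "scene" or "top"; returns (picture, depth): 420x560x3 uint8, red, green, blue; 420x560 float32, m along the optical axis (not along the pixel's ray), 0 where there is no reading.
- ctrl.calibration(name): a dict with "fx", "fy", "cx", "cy" (pixels), "dist" ([k1, k2, p1, p2, k3] as OpenCV has them; the pictures are not rectified), "camera_from_world" (4x4, takes a point from world to camera coordinates). Camera axes: x right, y up, looking along -z (the intrinsics and any distortion apply to the point x, -y, -z); pixel columns grow to the right and rows downward; lengths in m; the calibration is good to about 2 mm. A picture is of the moment at which its call begins. calibration takes no time and is no camera call.
A pose or a line that the arm cannot do raises ctrl.PlanningError and nothing moves.
- ctrl.finish_job(): hands the job in; it is judged then, once.
The state is a dict: "clock": time; "qpos": joint angles; "joint_velocities": joint speeds; "joint_torque": joint torques, N m; "ee_pos": TCP position; "ee_rot": TCP orientation; "force": force on the tool from outside, world axes, zero at the start; "moment": the same for the moment, N m; "width": finger opening in m; "finger_force": force on a finger pad.
Only numpy, scipy, OpenCV 4.12 (cv2) and the standard library are available. Lean on these libraries where they do the work, as an engineer would, in place of code of your own. Each camera call takes 0.05 s, during which the arm holds its last target. There are 200 camera calls.

## Working session

There is one attempt and no reset: what is moved stays moved. The work goes in short steps, each a Python script; the robot and the scene stay as the last script left them, time stands still between calls to the robot, and variables do not carry over. Pictures are saved under pics/ and viewed, at most 10 in all, crops included, and the job is handed in when it is done.

```bash
mkdir -p pics; ls
python3 - <<'E'
from workcell import ctrl
import cv2,numpy as np
for n in("top","scene"):
    p,d=ctrl.capture(n); cv2.imwrite(f"pics/{n}1.png",p[:,:,::-1]); np.save(f"{n}_d.npy",d)
    c=ctrl.calibration(n); print(n,c)
s=ctrl.sense();print(s["clock"],s["ee_rot"],s["width"])
E
```

```text
pics
top {'fx': 418.7743272165581, 'fy': 418.7743272165581, 'cx': 276.76945128782205, 'cy': 202.60591663305388, 'dist': array([-0.04411966,  0.        ,  0.        ,  0.        ,  0.        ]), 'camera_from_world': array([[ 0.01688953, -0.99959591,  0.02286391, -0.01487757],
       [ 0.98617953,  0.02042357,  0.16441658, -0.53534686],
       [-0.1648171 ,  0.019771  ,  0.98612597, -0.89484805],
       [ 0.        ,  0.        ,  0.        ,  1.        ]])}
scene {'fx': 509.18670694037786, 'fy': 509.18670694037786, 'cx': 276.6039887796187, 'cy': 204.64855128007162, 'dist': array([-0.19578051,  0.        ,  0.        ,  0.        ,  0.        ]), 'camera_from_world': array([[ 0.99477861,  0.10145015,  0.01110797, -0.51583534],
       [-0.09425778,  0.8715749 ,  0.48111607,  0.02535904],
       [ 0.03912787, -0.47965099,  0.87658653, -1.28104199],
       [ 0.        ,  0.        ,  0.        ,  1.        ]])}
0.1 [-3.09168593e+00 -5.49529294e-01  5.35211746e-04] 0.08535257400320864
```

View pics/top1.png

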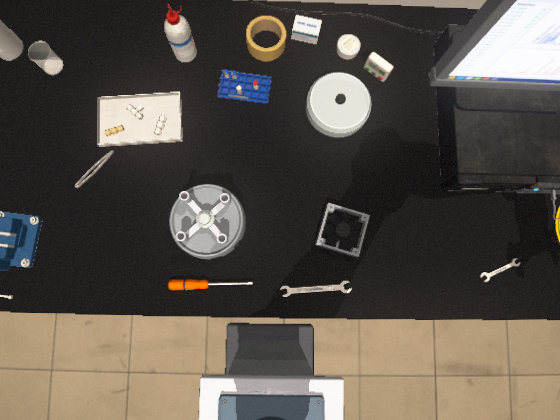

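View pics/scene1.png

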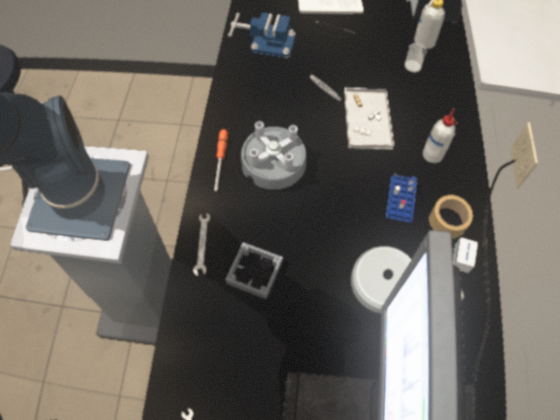

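The top view shows the centrifuge near (207,220) with cups at about (184,197), (225,198), (181,236) and (222,239). The fan is at (343,230). I'll enlarge the centrifuge to read the cups more closely.

```bash
cat > h.py <<'E'
import numpy as np,cv2
from workcell import ctrl
def world(n,u,v,z):
    c=ctrl.calibration(n);K=np.array([[c["fx"],0,c["cx"]],[0,c["fy"],c["cy"]],[0,0,1]])
    x,y=cv2.undistortPoints(np.array([[[u,v]]],float),K,c["dist"])[0,0]
    T=np.linalg.inv(c["camera_from_world"]);o=T[:3,3];r=T[:3,:3]@[x,-y,-1]
    return o+r*(z-o[2])/r[2]
E
python3 - <<'E'
from h import *
p=cv2.imread("pics/top1.png")[175:265,160:255]
cv2.imwrite("pics/crop1.png",cv2.resize(p,None,fx=6,fy=6,interpolation=cv2.INTER_CUBIC))
for uv in [(184,197),(225,198),(181,236),(222,239)]: print(world("top",*uv,.105).round(4))
print(world("top",205,219,.089), world("top",343,230,.028))
E
```

```text
[0.5333 0.191  0.105 ]
[0.533  0.1051 0.105 ]
[0.4515 0.1928 0.105 ]
[0.447  0.1081 0.105 ]
[0.48978435 0.14734972 0.089     ] [ 0.47838071 -0.15653119  0.028     ]
```

View pics/crop1.png

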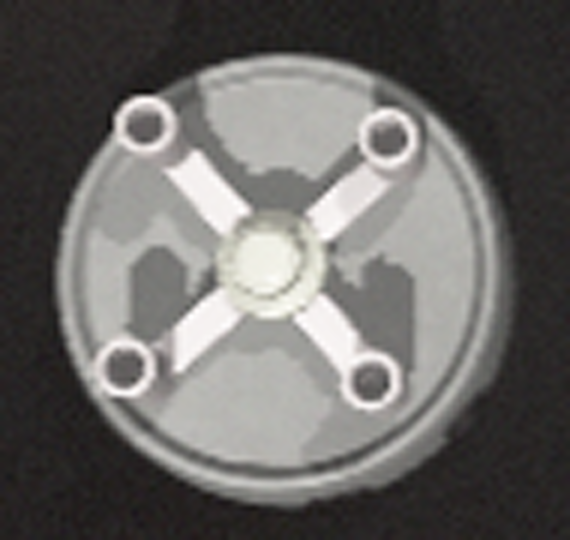

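The crop puts the cup mouths at (146,124), (388,137), (125,367) and (372,380). I'll fit the cross to these, then plan a tangential push on the right/far cup at about 315°.

```bash
cat >> h.py <<'E'
from scipy.spatial.transform import Rotation as R
P=np.array([world("top",160+(x+.5)/6-.5,175+(y+.5)/6-.5,.105)[:2] for x,y in [(388,137),(146,124),(125,367),(372,380)]])
C=P.mean(0)
e=P-C; r=np.hypot(*e.T); a=np.arctan2(e[:,1],e[:,0])
a0=np.angle(np.exp(1j*(a-np.arange(4)*np.pi/2)).mean())   # angle of the cup pushed
rad=np.array([np.cos(a0),np.sin(a0)]); tan=np.array([-rad[1],rad[0]])
def rot(s): return R.from_matrix(np.c_[[*(s*tan),0],[s*tan[1],-s*tan[0],0],[0,0,-1]]).as_rotvec()
def pt(t,rr,z): return np.r_[C+tan*t+rad*rr,z]
E
python3 - <<'E'
from h import *
print(P.round(4),C,r,np.degrees(a),np.degrees(a0))
for s in(1,-1):
    for t,z in((-.05,.25),(-.05,.084),(.078,.084),(.078,.2)):
        q=ctrl.inverse_kinematics(pt(t,.057,z),rot(s)); print(s,pt(t,.057,z).round(3),None if q is None else np.round(q,2))
E
```

```text
[[0.5342 0.1067]
 [0.537  0.1913]
 [0.452  0.1941]
 [0.4492 0.109 ]] [0.49308798 0.15028099] [0.05990174 0.0601281  0.06007752 0.06023079] [ -46.70666741   43.06152749  133.19495946 -136.77094243] -46.805280703697974
1 [0.496 0.075 0.25 ] [ 0.14  0.29 -0.51  1.78  0.16  1.11 -1.24]
1 [0.496 0.075 0.084] [-0.01  0.47 -0.33  2.02  0.23  0.69 -1.31]
1 [0.589 0.162 0.084] [-0.11  0.61 -0.37  1.74  0.28  0.85 -1.43]
1 [0.589 0.162 0.2  ] [-0.02  0.51 -0.52  1.59  0.27  1.11 -1.42]
-1 [0.496 0.075 0.25 ] [ 0.61  0.5  -1.29  1.77  0.5   1.26  1.52]
-1 [0.496 0.075 0.084] [ 0.54  0.77 -1.29  2.    0.86  1.08  1.17]
-1 [0.589 0.162 0.084] [ 0.34  0.91 -1.3   1.72  0.92  1.26  1.14]
-1 [0.589 0.162 0.2  ] [ 0.35  0.75 -1.29  1.58  0.73  1.38  1.3 ]
```

The fit is very good: all four radii are within 0.3 mm of 60 mm. Next I move to the start pose and check it.

Run:
```python
from h import *
ctrl.clamp(20)
ctrl.move_to(pt(-.05,.057,.25),rot(1))
ctrl.line_to(pt(-.05,.057,.084),speed=.1)
s=ctrl.sense();print(s["clock"],s["ee_pos"],pt(-.05,.057,.084),s["width"],s["force"])
p,d=ctrl.capture("scene");q,d=ctrl.capture("top")
f=lambda im,a,b:cv2.resize(im[a:a+110,b:b+110,::-1],None,fx=3.6,fy=3.6,interpolation=cv2.INTER_CUBIC)
cv2.imwrite("pics/pre.png",np.hstack([f(p,100,215),f(q,165,150)]))
```

```text
5.35 [0.49598521 0.0745631  0.08442606] [0.49565175 0.07450219 0.084     ] -0.00013003522492737785 [-0.21787035 -0.11041662 -0.55384477]
```

View pics/pre.png

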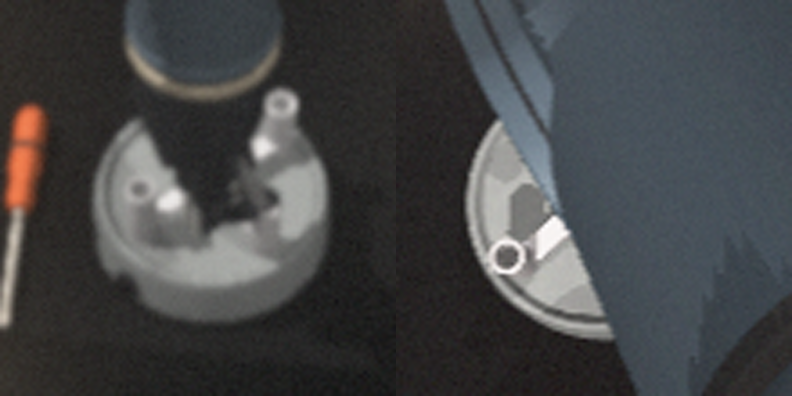

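In the left view the fingers are lowered in front of the pushed cup, which they hide. In the right view the near-left cup is still at the original pixel (181,236), so the rotor hasn't moved. I'll push now, lift, and then follow the rotor with the scene camera.

Run:
```python
from h import *
t0=ctrl.sense()["clock"]
ctrl.line_to(pt(.08,.057,.084),speed=.22)
t1=ctrl.sense()["clock"]; ims=[];ts=[]
def snap():
    ts.append(ctrl.sense()["clock"]); ims.append(ctrl.capture("scene")[0])
ctrl.line_to(pt(.08,.057,.24),speed=.25)
t2=ctrl.sense()["clock"]
ctrl.move_to(np.r_[.5,-.25,.3],rot(1))
print(t0,t1,t2,ctrl.sense()["force"])
for i in range(60): snap()
while ctrl.sense()["clock"]<t1+17: ctrl.wait(.5); snap()
np.savez("run.npz",ims=np.array(ims),ts=ts)
g=[cv2.cvtColor(i,cv2.COLOR_RGB2GRAY)[100:200,220:325].astype(int) for i in ims]
for k in range(len(g)-1): print(round(ts[k],2),round(float(np.abs(g[k+1]-g[k]).mean()),2),end=' | ')
```

```text
5.45 6.1917 6.9667 [-0.08552996  0.58311511 -0.66779721]
8.54 2.25 | 8.59 2.24 | 8.64 2.32 | 8.69 2.33 | 8.74 2.32 | 8.79 2.33 | 8.84 2.28 | 8.89 2.29 | 8.94 2.25 | 8.99 2.27 | 9.04 2.24 | 9.09 2.25 | 9.14 2.22 | 9.19 2.23 | 9.24 2.23 | 9.29 2.2 | 9.34 2.22 | 9.39 2.21 | 9.44 2.21 | 9.49 2.2 | 9.54 2.22 | 9.59 2.21 | 9.64 2.24 | 9.69 2.22 | 9.74 2.2 | 9.79 2.21 | 9.84 2.2 | 9.89 2.2 | 9.94 2.24 | 9.99 2.2 | 10.04 2.18 | 10.09 2.24 | 10.14 2.23 | 10.19 2.21 | 10.24 2.25 | 10.29 2.23 | 10.34 2.2 | 10.39 2.17 | 10.44 2.21 | 10.49 2.22 | 10.54 2.2 | 10.59 2.21 | 10.64 2.22 | 10.69 2.22 | 10.74 2.21 | 10.79 2.21 | 10.84 2.21 | 10.89 2.22 | 10.94 2.19 | 10.99 2.22 | 11.04 2.24 | 11.09 2.26 | 11.14 2.22 | 11.19 2.19 | 11.24 2.23 | 11.29 2.21 | 11.34 2.21 | 11.39 2.22 | 11.44 2.22 | 11.49 2.23 | 12.04 2.22 | 12.59 2.18 | 13.14 2.21 | 13.69 2.24 | 14.24 2.2 | 14.79 2.2 | 15.34 2.19 | 15.89 2.22 | 16.44 2.21 | 16.99 2.19 | 17.54 2.2 | 18.09 2.2 | 18.64 2.23 | 19.19 2.21 | 19.74 2.22 | 20.29 2.23 | 20.84 2.22 | 21.39 2.2 | 21.94 2.19 | 22.49 2.22 | 23.04 2.21 |
```

Run:
```python
from h import *
z=np.load("run.npz");i=z["ims"]
q=ctrl.capture("top")[0]
f=lambda im,a,b:cv2.resize(im[a:a+110,b:b+110,::-1],(260,260),interpolation=cv2.INTER_CUBIC)
cv2.imwrite("pics/post.png",np.hstack([f(i[0],100,215),f(i[-1],100,215),cv2.resize(q[165:275,150:260,::-1],(260,260))]))
print(ctrl.sense()["clock"])
```

```text
23.6917
```

View pics/post.png

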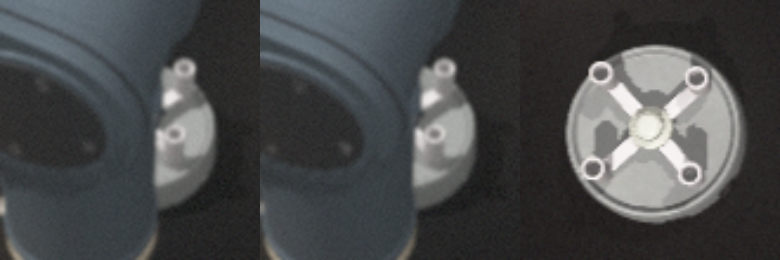

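The rotor looks to be where it started. I need to know whether the hand missed the cup or the rotor stopped a multiple of 90° on.

Run:
```python
from h import *
a=cv2.imread("pics/top1.png");b=ctrl.capture("top")[0][:,:,::-1]
print("diff centrifuge",np.abs(a[175:265,160:255].astype(int)-b[175:265,160:255]).mean(),"bg",np.abs(a[90:150,100:180].astype(int)-b[90:150,100:180]).mean())
ga,gb=[cv2.cvtColor(np.ascontiguousarray(x),cv2.COLOR_BGR2GRAY) for x in(a,b)]
for u,v in [(224,197),(184,196),(180,236),(221,238)]:
    t=ga[v-8:v+9,u-8:u+9];w=gb[v-14:v+15,u-14:u+15]
    m=cv2.matchTemplate(w,t,cv2.TM_CCOEFF_NORMED);_,mx,_,l=cv2.minMaxLoc(m)
    pa=[];  # subpixel by phase correlation
    s,_=cv2.phaseCorrelate(ga[v-10:v+10,u-10:u+10].astype(float),gb[v-10:v+10,u-10:u+10].astype(float),cv2.createHanningWindow((20,20),cv2.CV_64F))
    print(mx,l[0]-6,l[1]-6,np.round(s,2))
d=np.load("top_d.npy");c=ctrl.calibration("top");T=np.linalg.inv(c["camera_from_world"])
K=np.array([[c["fx"],0,c["cx"]],[0,c["fy"],c["cy"]],[0,0,1]])
for u,v in [(224,197),(184,196),(180,236),(221,238),(205,219),(230,225),(300,200)]:
    o=[]
    for dv in range(-4,5):
        for du in range(-4,5):
            x,y=cv2.undistortPoints(np.array([[[u+du,v+dv]]],float),K,c["dist"])[0,0];D=d[v+dv,u+du]
            if D>0:o.append((T@[x*D,-y*D,-D,1])[2])
    print((u,v),np.round([max(o),np.median(o)],3))
```

```text
diff centrifuge 2.3925536062378168 bg 1.5320833333333332
0.9990488290786743 0 0 [ 0.05 -0.01]
0.999292254447937 0 0 [0.04 0.01]
0.9990100860595703 0 0 [-0.07 -0.05]
0.9991863965988159 0 0 [ 0.07 -0.01]
(224, 197) [0.11  0.092]
(184, 196) [0.11  0.097]
(180, 236) [0.109 0.097]
(221, 238) [0.108 0.095]
(205, 219) [0.092 0.089]
(230, 225) [0.052 0.048]
(300, 200) [0.004 0.001]
```

Run:
```python
from h import *
c=ctrl.calibration("scene");K=np.array([[c["fx"],0,c["cx"]],[0,c["fy"],c["cy"]],[0,0,1]])
M=np.diag([1,-1,-1])@c["camera_from_world"][:3]
def pr(p): 
    X=M@np.r_[p,1]; uv=cv2.projectPoints(X[None],np.zeros(3),np.zeros(3),K,c["dist"])[0][0,0]; return uv
im=cv2.imread("pics/scene1.png"); pre=cv2.imread("pics/pre.png")[:, :396]
A=cv2.resize(im[100:210,215:325],(396,396),interpolation=cv2.INTER_CUBIC)
for name,p,col in [("tcp",pt(-.05,.057,.084),(0,0,255)),("tcp+70",pt(-.05,.057,.154),(0,128,255))]+[("cup%d"%k,[*P[k],.105],(0,255,0)) for k in range(4)]:
    u=((pr(np.array(p,float))-[215,100])*3.6).astype(int); print(name,u)
    for I in(A,pre): cv2.circle(I,tuple(int(x) for x in u),4,col,1)
cv2.imwrite("pics/cmp.png",np.hstack([A,pre]))
```

```text
tcp [200 251]
tcp+70 [200 191]
cup0 [263 198]
cup1 [278  98]
cup2 [156  84]
cup3 [136 184]
```

View pics/cmp.png

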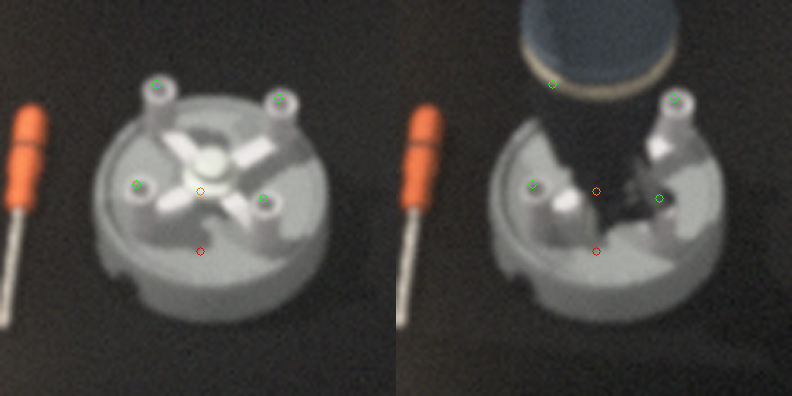

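Run:
```python
from h import *
z=np.load("run.npz");i=z["ims"].astype(float).mean(3)
s1=cv2.imread("pics/scene1.png")[:,:,::-1].astype(float).mean(2)
for n,(u,v) in {"cup0":(288,155),"cup1":(293,129)}.items():
    W=cv2.createHanningWindow((18,18),cv2.CV_64F); c=lambda x:np.ascontiguousarray(x[v-9:v+9,u-9:u+9])
    ref=i[-20:].mean(0)
    print(n,"orig",np.round(cv2.phaseCorrelate(c(ref),c(s1),W)[0],2),[np.round(cv2.phaseCorrelate(c(ref),c(i[k:k+3].mean(0)),W)[0],2).tolist() for k in (0,3,6,12,24,40)],
     "absdiff orig",np.abs(c(s1)-c(ref)).mean().round(2),"frame0",np.abs(c(i[0])-c(ref)).mean().round(2),"frame-1",np.abs(c(i[-1])-c(ref)).mean().round(2))
```

```text
cup0 orig [-0.8   0.32] [[0.08, -0.09], [-0.01, -0.15], [0.05, 0.2], [-0.02, 0.0], [-0.02, -0.05], [0.07, 0.1]] absdiff orig 15.44 frame0 3.97 frame-1 1.18
cup1 orig [0.11 0.14] [[-0.05, 0.12], [0.19, 0.13], [-0.05, 0.1], [0.23, 0.03], [0.1, -0.03], [-0.13, 0.06]] absdiff orig 2.91 frame0 1.9 frame-1 1.35
```

The cup shows no movement after the push, so the sweep evidently didn't take it along. In the pre-push picture the fingertips sit a few mm above the reported TCP. I'll repeat lower (z 0.074, still above the arms), angled slightly outward so the next cup clears the hand. This time I'll log pose and force and watch the rotor.

Run:
```python
from h import *
S=lambda m:print(m,[np.round(ctrl.sense()[k],3).tolist() for k in("clock","ee_pos","force","width")])
ctrl.move_to(pt(-.05,.048,.15),rot(1))
ctrl.line_to(pt(-.05,.048,.074),speed=.15); S("start")
pre=ctrl.capture("scene")[0]
ctrl.line_to(pt(.085,.075,.074),speed=.22); S("end")
end=[ctrl.capture("scene")[0]]
ctrl.line_to(pt(.085,.075,.16),speed=.25); S("up")
end+=[ctrl.capture("scene")[0] for _ in range(6)]
np.savez("run2.npz",ims=np.array([pre]+end))
f=lambda im:cv2.resize(im[90:210,205:325,::-1],(260,260),interpolation=cv2.INTER_CUBIC)
cv2.imwrite("pics/run2.png",np.vstack([np.hstack([f(pre),f(end[0]),f(end[1])]),np.hstack([f(end[2]),f(end[4]),f(end[6])])]))
```

```text
start [25.758, [0.49, 0.081, 0.075], [1.467, -0.493, 0.465], -0.0]
end [26.583, [0.606, 0.153, 0.074], [0.665, 0.697, -0.192], -0.0]
up [27.125, [0.606, 0.153, 0.161], [-0.402, -0.203, -0.047], -0.0]
```

View pics/run2.png

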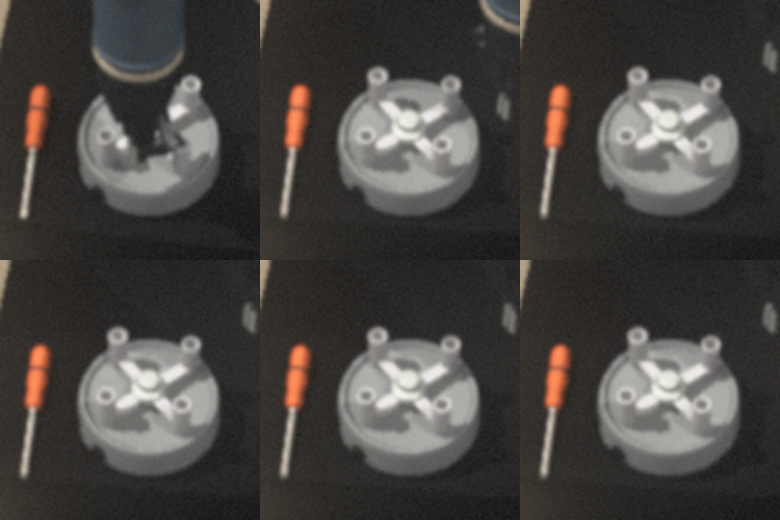

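In the first frame the hand is down beside cup 0. In all later frames the cross looks unchanged, with cups at the same pixels, although the hand passed from one side to the other. I'll zoom into the frame before the push and measure numerically whether anything turned.

Run:
```python
from h import *
i=np.load("run2.npz")["ims"]; s1=cv2.imread("pics/scene1.png")[:,:,::-1]
g=lambda x:x.astype(float).mean(2)
W=cv2.createHanningWindow((16,16),cv2.CV_64F)
for n,(u,v) in {"c0":(288,155),"c1":(293,129),"c2":(259,125),"c3":(253,152)}.items():
    c=lambda x:np.ascontiguousarray(g(x)[v-8:v+8,u-8:u+8])
    print(n,[np.round(cv2.phaseCorrelate(c(s1),c(x),W)[0],2).tolist()+[np.abs(c(s1)-c(x)).mean().round(1)] for x in i[1:]])
f=lambda im:cv2.resize(np.clip(im[110:180,240:310,::-1].astype(float)*1.5,0,255).astype(np.uint8),(390,390),interpolation=cv2.INTER_CUBIC)
cv2.imwrite("pics/z.png",np.hstack([f(i[0]),f(i[3])]))
```

```text
c0 [[0.03, -0.23, np.float64(1.6)], [0.12, -0.13, np.float64(1.7)], [0.19, -0.07, np.float64(1.5)], [-0.11, 0.12, np.float64(1.5)], [0.01, 0.44, np.float64(1.6)], [-0.05, -0.03, np.float64(1.5)], [-0.15, 0.05, np.float64(1.6)]]
c1 [[-0.3, -0.06, np.float64(8.3)], [-0.27, -0.11, np.float64(6.6)], [-0.46, -0.25, np.float64(6.7)], [-0.35, -0.48, np.float64(6.9)], [-0.11, -0.11, np.float64(6.6)], [-0.23, -0.33, np.float64(6.9)], [-0.12, -0.07, np.float64(6.6)]]
c2 [[-0.42, 0.13, np.float64(3.8)], [-0.21, 0.15, np.float64(3.2)], [-0.44, 0.1, np.float64(3.4)], [-0.13, 0.25, np.float64(3.3)], [-0.23, -0.22, np.float64(3.2)], [0.08, 0.01, np.float64(3.3)], [-0.02, 0.16, np.float64(3.2)]]
c3 [[0.29, -0.09, np.float64(1.6)], [0.12, -0.1, np.float64(1.6)], [0.08, 0.18, np.float64(1.7)], [0.15, 0.12, np.float64(1.4)], [-0.01, 0.03, np.float64(1.6)], [-0.07, 0.1, np.float64(1.6)], [0.05, -0.16, np.float64(1.5)]]
```

View pics/z.png

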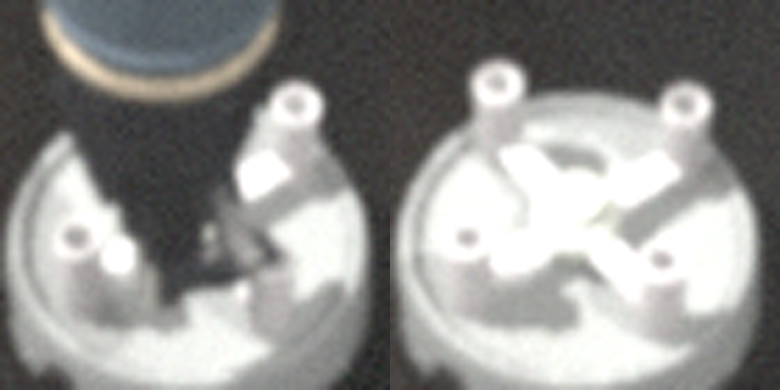

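Run:
```python
from h import *
c=ctrl.calibration("scene");K=np.array([[c["fx"],0,c["cx"]],[0,c["fy"],c["cy"]],[0,0,1]])
M=np.diag([1,-1,-1])@c["camera_from_world"][:3]
pr=lambda p:cv2.projectPoints((M@np.r_[p,1])[None],np.zeros(3),np.zeros(3),K,c["dist"])[0][0,0]
i=np.load("run2.npz")["ims"]
print(pr([.606,.153,.074]),pr([.606,.153,.16]), pr([.49,.081,.075]))
im=i[1][70:200,270:360,::-1]; im2=i[3][70:200,270:360,::-1]; im3=i[0][100:230,225:315,::-1]
o=[]
for I,ps,off in((im,([.606,.153,.074],[.606,.153,.094],[.606,.153,.114]),(270,70)),(im2,([.606,.153,.161],),(270,70)),(im3,([.49,.081,.075],[.49,.081,.115]),(225,100))):
    J=cv2.resize(np.clip(I.astype(float)*2,0,255).astype(np.uint8),None,fx=2.9*1,fy=2.9,interpolation=cv2.INTER_CUBIC); J=cv2.resize(J,None,fx=1,fy=1)
    for p in ps:
        u=(pr(p)-off)*2.9; cv2.circle(J,(int(u[0]),int(u[1])),3,(0,0,255),1)
    o.append(J)
cv2.imwrite("pics/tip.png",np.hstack(o))
```

```text
[318.02430694 149.66198328] [320.95163379 128.72225336] [268.63660333 169.28574638]
```

View pics/tip.png

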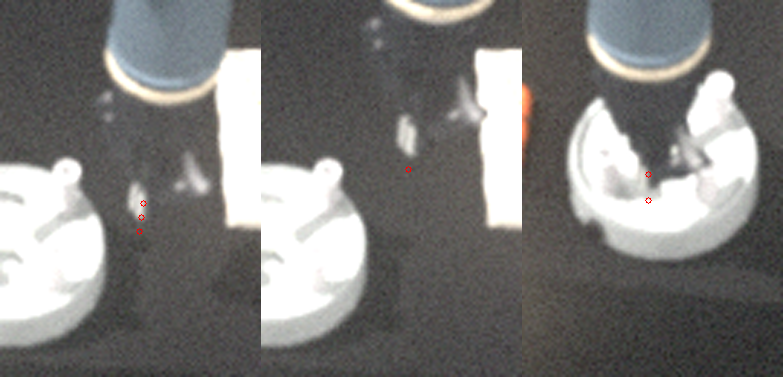

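The tips appear 10–20 mm above the reported TCP. The depth image will measure that directly.

Run:
```python
from h import *
T0=ctrl.sense()["ee_pos"]
for n in("scene","top"):
    p,d=ctrl.capture(n); c=ctrl.calibration(n);K=np.array([[c["fx"],0,c["cx"]],[0,c["fy"],c["cy"]],[0,0,1]])
    v,u=np.nonzero(d>0); x=cv2.undistortPoints(np.c_[u,v].astype(float)[:,None],K,c["dist"])[:,0]; D=d[v,u]
    X=(np.linalg.inv(c["camera_from_world"])@np.c_[x[:,0]*D,-x[:,1]*D,-D,np.ones(len(D))].T).T[:,:3]
    np.savez(n+"X.npz",X=X,u=u,v=v)
    e=X[:,:2]-T0[:2]; a=e@tan; b=e@rad
    for lo in np.arange(.06,.30,.01):
        m=(np.abs(a)<.06)&(np.abs(b)<.08)&(X[:,2]>lo)&(X[:,2]<=lo+.01)&(np.hypot(*(X[:,:2]-C).T)>.09)
        if m.sum()>2: print(n,round(lo,2),m.sum(),"tan",np.round([a[m].min(),np.median(a[m]),a[m].max()],3),"rad",np.round([b[m].min(),np.median(b[m]),b[m].max()],3))
print(T0,ctrl.sense()["clock"])
```

```text
scene 0.19 4 tan [-0.012 -0.01  -0.006] rad [0.002 0.007 0.01 ]
scene 0.2 29 tan [-0.013 -0.009  0.005] rad [-0.012  0.008  0.016]
scene 0.21 32 tan [-0.013 -0.009  0.001] rad [-0.009  0.008  0.017]
scene 0.22 26 tan [-0.012 -0.009 -0.002] rad [-0.009  0.009  0.017]
scene 0.23 24 tan [-0.014 -0.011 -0.006] rad [-0.009  0.004  0.027]
scene 0.24 77 tan [-0.014 -0.011  0.012] rad [-0.02   0.014  0.037]
scene 0.25 55 tan [-0.016 -0.011  0.011] rad [-0.028  0.024  0.044]
scene 0.26 64 tan [-0.019 -0.013 -0.002] rad [-0.035  0.014  0.05 ]
scene 0.27 70 tan [-0.018 -0.013  0.008] rad [-0.017  0.016  0.061]
scene 0.28 119 tan [-0.019 -0.009  0.012] rad [-0.06   0.047  0.063]
scene 0.29 102 tan [-0.021 -0.01   0.008] rad [-0.013  0.036  0.06 ]
[0.60581727 0.15350144 0.15908884] 27.525
```

The depth image settles it. The real fingertips are at z≈0.198 while the reported TCP is at 0.160, so they sit about 38 mm higher than reported. Both sweeps passed over the cups (tips at about 0.12 and 0.11) and never touched the rotor. I'll push now with that offset corrected, putting the real tip at about 0.082.

Run:
```python
from h import *
S=lambda m:print(m,[np.round(ctrl.sense()[k],3).tolist() for k in("clock","ee_pos","force")])
ctrl.line_to(pt(-.05,.048,.12),speed=.25)
ctrl.line_to(pt(-.05,.048,.044),speed=.15); S("start")
ctrl.line_to(pt(.085,.075,.044),speed=.19); S("end")
ims=[];ts=[]
def snap(): ts.append(ctrl.sense()["clock"]); ims.append(ctrl.capture("scene")[0])
for _ in range(4): snap()
ctrl.line_to(pt(.085,.075,.16),speed=.25); S("up")
for _ in range(60): snap()
np.savez("run3.npz",ims=np.array(ims),ts=ts)
g=[i.astype(float).mean(2)[115:175,240:312] for i in ims]
print([round(float(np.abs(g[k+1]-g[k]).mean()),1) for k in range(len(g)-1)],ts[-1])
```

```text
start [28.908, [0.49, 0.082, 0.044], [-0.063, -0.247, 1.083]]
end [29.783, [0.606, 0.153, 0.044], [-0.274, -0.17, 0.029]]
up [30.6, [0.606, 0.153, 0.16], [-0.453, -0.392, -0.837]]
[16.2, 16.4, 16.5, 4.8, 15.1, 14.9, 14.6, 13.8, 13.5, 13.5, 13.6, 13.8, 13.9, 13.8, 13.5, 12.8, 12.5, 12.5, 12.6, 12.4, 12.5, 12.6, 12.5, 12.4, 11.7, 11.5, 11.3, 11.4, 11.1, 11.1, 11.3, 11.4, 11.3, 11.0, 10.9, 10.4, 10.2, 9.9, 10.0, 10.0, 9.9, 9.8, 9.9, 9.9, 9.6, 9.7, 9.6, 9.1, 9.0, 8.7, 8.5, 8.6, 8.7, 8.3, 8.4, 8.2, 8.1, 8.3, 8.1, 8.0, 8.1, 8.0, 7.8] 33.55
```

It is spinning. I'll track the angle and wait for standstill.

Run:
```python
from h import *
c=ctrl.calibration("scene");K=np.array([[c["fx"],0,c["cx"]],[0,c["fy"],c["cy"]],[0,0,1]])
M=np.diag([1,-1,-1])@c["camera_from_world"][:3]
pr=lambda p:cv2.projectPoints(np.ascontiguousarray((M[:,:3]@p.T).T+M[:,3]),np.zeros(3),np.zeros(3),K,c["dist"])[0][:,0]
A=np.radians(np.arange(0,90,1.))
UV=[pr(np.array([[*(C+rr*np.array([np.cos(a+k*np.pi/2),np.sin(a+k*np.pi/2)])),.068] for k in range(4) for rr in(.022,.03,.038)])).astype(np.float32) for a in A]
def ang(im):
    g=cv2.GaussianBlur(im.astype(np.float32).mean(2),(0,0),1)
    return np.degrees(A[np.argmax([cv2.remap(g,u[None,:,:],None,cv2.INTER_LINEAR).mean() for u in UV])])
z=np.load("run3.npz");a=[ang(i) for i in z["ims"]]
un=np.unwrap(a[4:],period=90);print("first",a[:4],"then",un[::6],"turned deg",un[-1]-un[0],"over",z["ts"][-1]-z["ts"][4])
prev=None;n=0
while ctrl.sense()["clock"]<45.5:
    ctrl.wait(.35); im=ctrl.capture("scene")[0]; g=im.astype(float).mean(2)[115:175,240:312]
    dd=np.abs(g-prev).mean() if prev is not None else 99; prev=g
    print(round(ctrl.sense()["clock"],2),ang(im),round(dd,1),end=" | ")
    n=n+1 if dd<2.2 else 0
    if n>=3: break
```

```text
first [np.float64(72.0), np.float64(86.0), np.float64(10.0), np.float64(26.0)] then [ 30.  97. 167. 226. 276. 330. 371. 416. 450. 486.] turned deg 483.0 over 2.9499999999999957
34.0 5.0 99 | 34.4 40.0 25.4 | 34.8 67.0 24.2 | 35.2 86.0 20.8 | 35.6 16.0 19.3 | 36.0 33.0 17.5 | 36.4 47.0 15.5 | 36.8 57.00000000000001 13.2 | 37.2 65.0 10.7 | 37.6 70.0 7.7 | 38.0 72.0 5.5 | 38.4 72.0 3.2 | 38.8 72.0 2.0 | 39.2 72.0 1.9 | 39.6 72.0 1.8 |
```

```bash
python3 -c "
from workcell import ctrl
print(ctrl.finish_job())"
```

```text
the job is handed in; nothing more can be done
None
```

The rotor turns freely: one brisk push spun it anticlockwise for about two turns or more (483° of that tracked on camera), and it ran down to a standstill by itself; two earlier sweeps had passed above the cups without touching, and the job was handed in at about 40 s.

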